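# Fit the keyed crank arm to the float's drive shaft

## Robot

A 6-joint arm with a two-finger parallel gripper is mounted at the origin on the work surface. World frame = base frame: x ahead of the robot, y to its left, z up, the work surface at z = 0. Lengths are in m, angles in rad, forces in N, time in s.
With the tool pointing down it reaches from about 0.375 to 0.9 m from the base axis. Payload 3.1 kg.
Tool frame: the origin (TCP) lies at the centre of the arm's flange, where the gripper is bolted on; the fingertips stand tip_reach ahead of it and the grasp point (between the pads) lies 164 mm ahead of it (tip_reach is the distance from the TCP to the fingertips, in m); z points along the fingers, y is the direction in which the jaws open and shut (so a half turn about z gives the same grasp; the last joint's range is limited). The gripper opens to 87 mm and grips with 3 to 60 N. Pads are 19 mm wide; open, the fingers measure 117 mm over their backs; the gripper's body (75 mm by 190 mm) begins 51 mm behind the grasp point.
Start: joints at [-1.498, 0.527, 1.433, -0, 1.181, -0.178], TCP at [0.156, -0.605, 0.405] pointing down, gripper open.
Joint ranges: [-3.08, 3.08], [-0.75, 2.2], [0.22, 2.44], [-1.43, 4.57], [0, 2.65], [-2.85, 2.85]. Speed limits (rad/s): [2.79, 2.79, 3.14, 3.14, 3.14, 3.14].

## Interface

Orientations are given as a unit quaternion [x, y, z, w].
In Python, from rig import get_obs, camera, hand_in, tip_reach gives the robot as it stands. The module is installed in compiled form; this text tells all that it offers.
- The arm moves only by the tool servo_tool, never from a script. Its argument "steps" is one flat list of numbers, 5 for each row, row after row: the finger opening in m, from 0 to 0.087, then the shift along the tool's x, y, z in m, then the turn about the tool's z in rad. A call has 1 to 12 rows; each row is the pose to reach, as a shift and turn from the pose commanded when the call began, along the tool's axes at that moment; what a row does not reach only later rows make up. A row lasts 1/8 s, in which the tool goes at most 62.5 mm and 10.7 degrees, less where a joint would pass 70% of its speed; a pose out of reach is approached as far as the arm can. A call with a gripper value outside its range is refused whole. The fingers move at their own pace and stop on an object; "force" is the grip in N (left out, the last holds). Time passes only in rows, so rows that repeat a pose let the fingers close. It gives the time, the measured TCP pose, the force and the opening at its end, in the units of the state.
- get_obs(): the state, without advancing time (a new reading comes with each control period).
- camera(name): name is "side" or "top" or "wrist"; returns a dict with "pixels" (420x560x3 uint8, blue, green, red), "vertical_fov" (degrees; the focal length in pixels is half the picture's height over the tangent of half this angle, whatever the lens; pixels are square), "cx", "cy" (the principal point, pixels), "T" (4x4, takes a point from camera to world coordinates). Camera axes: x right, y up, looking along -z (the intrinsics and any distortion apply to the point x, -y, -z); pixel columns grow to the right and rows downward; lengths in m; the calibration is good to about 2 mm. The wrist camera is an equidistant fisheye: a pixel r from the principal point sees the ray r / f radians off the axis. A picture is of the moment at which its call begins. There is no depth.
- hand_in(): hands the job in, once; it reports no verdict.
The state is a dict: "time": time; "q": joint angles; "joint_velocities": joint speeds; "joint_torque": joint torques, N m; "position": TCP position; "tool_rot": TCP orientation; "ft_force": force on the tool from outside, world axes, zero at the start; "moment": the same for the moment, N m; "grip_width": finger opening in m.
Only numpy, scipy, OpenCV 4.12 (cv2) and the standard library are available. Lean on these libraries where they do the work, as an engineer would, in place of code of your own. Each camera call takes 0.05 s, during which the arm holds its last target.

## Task

In the parade-float workshop, take the orange crank arm, the one whose hub has a keyway, turn it so that its keyway matches the brass key on the upright shaft of the gearmotor, and slide it down the shaft until its hub sits fully home on the shoulder; then let go. Leave the grey crank arm, which has a plain round bore and does not fit, where it lies.

Things in the scene. Friction and masses are not known exactly. Their poses are not given: they have to be found in the camera images.
- keyed_crank_hub (a point): Orange crank arm, 0.3-0.65 kg, flat on bench, sizes in mm; point: bore axis, half-way up hub (22 over underside), near balance. z up, x along arm = keyway side. Hub 44 high, x -25..44, flat sides y +-25 (grip across y). Through bore 30 wide; keyway 18 wide from bore to x 32, white mark beyond. Flat arm 30 wide to x 135; pin at x 120, as high as hub; counterweight 50 wide, 24 high, to x -59.
- shaft_seat (a point): Upright fixed shaft of the gearmotor; point: shaft axis at top of the shoulder (48 mm dia.) where the hub rests, 88 mm over bench. z up, x toward the brass key. Shaft 24 thick to 40 mm above point, then cone to 10 across at 56 mm. Key 10 wide, out to x 28, up to 40 mm, top 5 mm roof-shaped. Hub goes on only with keyway over key; home, hub's centre is 22 mm above point, arm pointing as the key.
- gearmotor: Dark green gearmotor bolted down, carrying the shaft at its centre; origin at the centre of its underside, z up. Housing 115 mm square, top 70 mm above the bench; on it the shaft's dark flange, 92 mm dia., 6 mm high, with a yellow stripe on the key's side. The motor, 68 mm thick, sticks out to y = -202 mm, below the housing's top.
- plain_crank_hub (a point): Grey crank arm of the same outer shape and size, lying flat on the bench; its bore is plain, 30 mm across, with no keyway or white mark. The point lies on its bore axis, half-way up the hub; x points along its arm. A bystander, to be left alone.
Mind the look-alikes: they are no part of the job. What is shaped like the part that bears keyed_crank_hub but brown or turquoise is not meant.

How it is judged:
At the end, for the whole second after the job is handed in: The orange crank arm sits on the shaft: its hub's centre within 10 mm of the shaft's axis, its underside within 6 mm of the shoulder, its keyway over the key (within 20 degrees), level within 8 degrees, right side up; the grey crank arm is within 30 mm of where it lay (horizontal distance between keyed_crank_hub and shaft_seat below 0.01 m and z of keyed_crank_hub in the frame of shaft_seat between 0.016 and 0.028 m and angle between the x axis of keyed_crank_hub and the x axis of shaft_seat, either way round below 0.35 rad and angle between keyed_crank_hub's own z axis and vertical below 0.15 rad and distance of plain_crank_hub from where it was at the start of the episode below 0.03 m); the robot touches nothing.
It fails at once if the grey crank arm was moved by more than 30 mm (distance of plain_crank_hub from where it was at the start of the episode above 0.03 m).
It also fails if it takes over 43 s, if anything falls off the work surface, if the arm or the gripper's body presses on something with over 40 N, if the wrist force passes 120 N, or if a joint passes its speed limit or range.

## Working session

There is one attempt and no reset: what is moved stays moved. The work goes in short steps, Python scripts to look and compute and a tool call to move; the robot and the scene stay as the last step left them, time stands still between calls to the robot, and variables do not carry over. Pictures are saved under pics/ and viewed, and the job is handed in when it is done.

Besides the shell and the picture viewer there is one more tool, called by a JSON object that holds its "api" and its "payload". servo_tool: Moves the arm, as the interface text tells. Its arguments: {"type":"object","properties":{"steps":{"type":"array"},"force":{"type":"number"}},"required":["steps"]}

```bash
mkdir -p pics
cat > h.py <<'E'
import numpy as np, cv2
from rig import get_obs, camera, hand_in, tip_reach
E
python3 - <<'E'
from h import *
import pickle
o=get_obs();print(o, tip_reach if not callable(tip_reach) else tip_reach())
for n in ["side","top","wrist"]:
    c=camera(n);cv2.imwrite(f"pics/{n}0.png",c["pixels"]);pickle.dump(c,open(f"{n}0.pkl","wb"))
    print(n,c["vertical_fov"],c["cx"],c["cy"],[k for k in c]);print(np.round(c["T"],4))
E
```

```text
{'time': 0.0, 'q': array([-1.49752396e+00,  5.28499288e-01,  1.43392564e+00, -9.10921344e-06,
        1.18138674e+00, -1.78541953e-01]), 'joint_velocities': array([ 3.94837741e-04, -7.30207634e-04,  4.32417945e-04, -6.99350207e-05,
        1.62049972e-04, -3.92004343e-05]), 'joint_torque': array([-1.18643416e-03, -4.40049076e+01, -1.76591814e+01,  6.33326964e-02,
        5.83714270e-02, -1.73566814e-04]), 'position': array([ 0.15570216, -0.60493566,  0.40374342]), 'tool_rot': array([ 9.92083331e-01,  1.25576407e-01,  5.41658597e-05, -1.10819230e-03]), 'ft_force': array([-0.42065351,  1.09479459,  0.47485795]), 'moment': array([ 0.07513953,  0.00565173, -0.04467363]), 'grip_width': 0.08723674338666182} 0.1822
side 43.718046052668825 280.5120985235557 203.4337960104825 ['pixels', 'vertical_fov', 'cx', 'cy', 'T']
[[-0.9773  0.1509 -0.1488  0.3166]
 [-0.2116 -0.6621  0.7189  0.8779]
 [ 0.01    0.7341  0.679   0.8367]
 [ 0.      0.      0.      1.    ]]
top 44.908090354327506 279.3343961737546 211.37272977502099 ['pixels', 'vertical_fov', 'cx', 'cy', 'T']
[[ 1.0000e-04  9.9520e-01 -9.8300e-02  3.7550e-01]
 [-9.9970e-01 -2.1000e-03 -2.2500e-02  6.7700e-02]
 [-2.2600e-02  9.8300e-02  9.9490e-01  1.2301e+00]
 [ 0.0000e+00  0.0000e+00  0.0000e+00  1.0000e+00]]
wrist 65.70646984690485 275.7431736115816 213.3005952427538 ['pixels', 'vertical_fov', 'cx', 'cy', 'T']
[[ 0.2492  0.9344  0.2546  0.2251]
 [-0.9685  0.241   0.0635 -0.5871]
 [-0.002  -0.2624  0.965   0.3843]
 [ 0.      0.      0.      1.    ]]
```

View pics/top0.png

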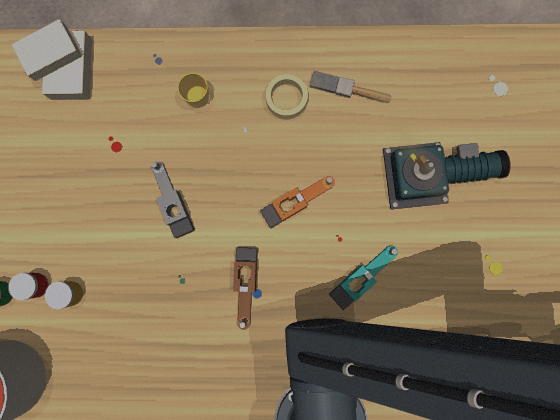

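View pics/side0.png

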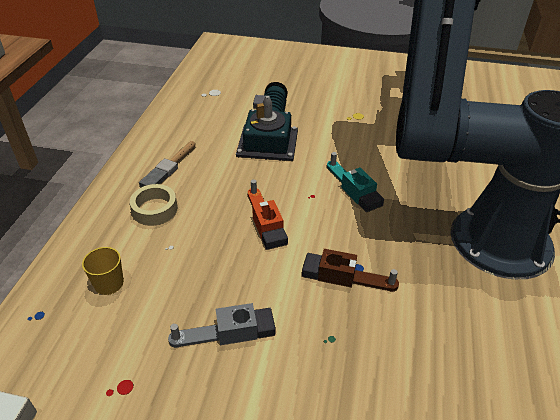

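View pics/wrist0.png

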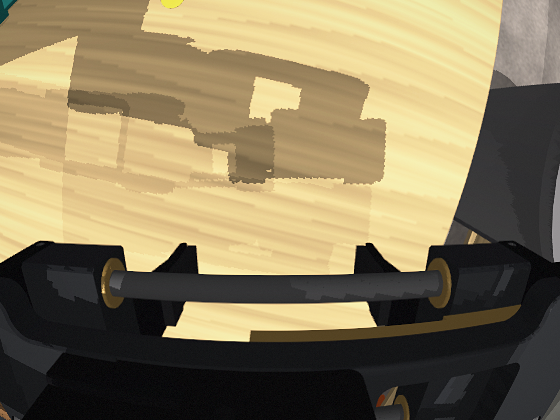

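Candidates in the top picture: orange (297,203), brown (245,285), turquoise (365,277) and grey (173,203). The orange one fits the description by colour, so I'll confirm it and the key in enlarged crops.

Run:
```python
import cv2,pickle,numpy as np
t=pickle.load(open("top0.pkl","rb"))["pixels"];s=pickle.load(open("side0.pkl","rb"))["pixels"]
z=lambda im,x,y,w,h,k:cv2.resize(im[y:y+h,x:x+w],None,fx=k,fy=k,interpolation=cv2.INTER_CUBIC)
a=z(t,250,165,95,70,4);b=z(t,375,130,95,70,4);c=z(s,230,170,95,70,4);d=z(s,225,75,95,70,4)
cv2.imwrite("pics/crop0.png",np.vstack([np.hstack([a,b]),np.hstack([c,d])]))
```

```text
(no output)
```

View pics/crop0.png

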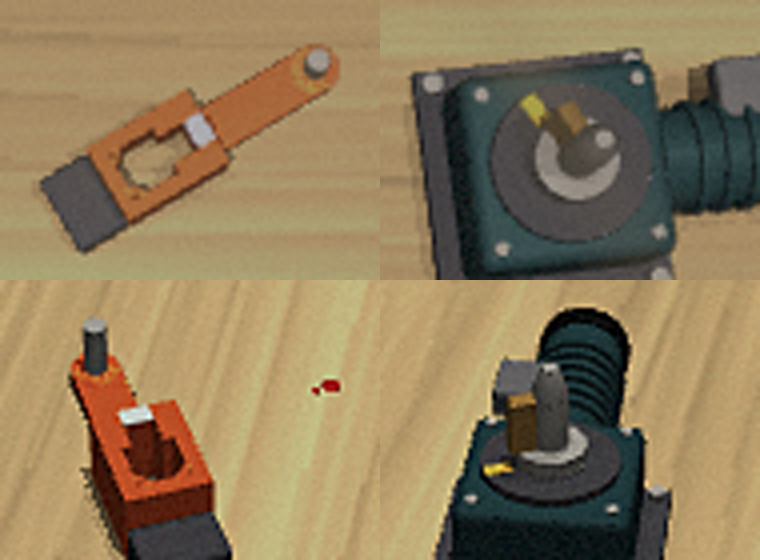

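The crop shows the orange arm has the keyway and a white mark, and the brass key is up-left of the shaft in the top view. Next I'll fit poses from clicked features in both views and check them with overlays.

```bash
cat >> h.py <<'E'
import pickle
from scipy.optimize import least_squares
def proj(c,P,fish=False):
    P=np.atleast_2d(P);T=c["T"];p=(P-T[:3,3])@T[:3,:3];p=p*[1,-1,-1]
    f=210/np.tan(np.radians(c["vertical_fov"]/2))
    if fish:
        r=np.hypot(p[:,0],p[:,1]);th=np.arctan2(r,p[:,2]);s=th/np.maximum(r,1e-9)
        q=p[:,:2]*s[:,None]
    else: q=p[:,:2]/p[:,2:]
    return q*f+[c["cx"],c["cy"]]
def place(L,x,y,yaw,z=0):
    L=np.atleast_2d(L)/1000.;c,s=np.cos(yaw),np.sin(yaw)
    return np.c_[x+c*L[:,0]-s*L[:,1],y+s*L[:,0]+c*L[:,1],z+L[:,2]]
def fit(obs,x0):
    # obs: list of (cam, fish, local pts mm, pixels)
    def r(v): return np.concatenate([(proj(c,place(L,*v),fi)-np.array(px)).ravel() for c,fi,L,px in obs])
    s=least_squares(r,x0,loss='soft_l1');return s.x,r(s.x).reshape(-1,2)
circ=lambda r,z,n=40:np.c_[r*np.cos(np.linspace(0,2*np.pi,n)),r*np.sin(np.linspace(0,2*np.pi,n)),np.full(n,z)]
box=lambda x0,x1,y0,y1,z:np.array([[x0,y0,z],[x1,y0,z],[x1,y1,z],[x0,y1,z],[x0,y0,z]],float)
crank=[box(-25,44,-25,25,44),box(-59,-25,-25,25,24),circ(15,44),box(12,32,-9,9,44),circ(5,44)+[120,0,0],box(-25,44,-25,25,0)]
shaft=[circ(24,88),circ(46,76),circ(5,144),circ(12,128),box(12,28,-5,5,123)]
def overlay(c,objs,name,x,y,w,h,k,fish=False):
    im=cv2.resize(c["pixels"][y:y+h,x:x+w],None,fx=k,fy=k,interpolation=cv2.INTER_CUBIC)
    for curves,pose,col in objs:
        for L in curves:
            q=(proj(c,place(L,*pose),fish)-[x,y]+.5)*k-.5
            cv2.polylines(im,[np.round(q).astype(int)],False,col,1)
    cv2.imwrite(name,im)
    return im
E
cat > fit0.py <<'E'
from h import *
t=pickle.load(open("top0.pkl","rb"));s=pickle.load(open("side0.pkl","rb"))
k=lambda ox,oy,pts:[[ox+(x+.5)/4-.5,oy+(y+.5)/4-.5] for x,y in pts]
cr,e=fit([(t,False,[[120,0,44],[-59,25,24],[-59,-25,24],[44,25,44],[44,-25,44]],k(250,165,[(317,62),(40,185),(85,252),(190,90),(230,155)])),
 (s,False,[[120,0,44],[-25,25,44],[-25,-25,44]],k(230,170,[(95,45),(125,223),(213,206)]))],[.42,.03,-.5])
print("crank",cr);print(e.round(1))
sh,e=fit([(t,False,[[0,0,144],[0,0,76],[20,0,126]],k(375,130,[(225,138),(192,161),(190,118)])),
 (s,False,[[0,0,144],[0,0,76]],k(225,75,[(550-380,370-280),(550-380,452-280)]))],[.45,-.25,.8])
print("shaft",sh);print(e.round(1))
if __name__=="__main__":
    a=overlay(t,[(crank,cr,(255,0,0)),(shaft,sh,(0,0,255))],"pics/_a.png",255,140,190,90,4)
    b=overlay(s,[(crank,cr,(255,0,0)),(shaft,sh,(0,0,255))],"pics/_b.png",215,80,110,175,3)
    cv2.imwrite("pics/ov1.png",a);cv2.imwrite("pics/ov2.png",b)
E
python3 fit0.py
```

```text
crank [ 0.50719448  0.07958978 -1.03281072]
[[ 0.5 -0.9]
 [-0.4 -1. ]
 [-1.   0.2]
 [-0.9 -0.5]
 [ 0.1  1.4]
 [-0.  -0.1]
 [ 0.5 -0.4]
 [ 0.6 -1.2]]
shaft [ 0.58458334 -0.23413402  0.75630935]
[[-0.  -0.1]
 [ 0.1 -0.1]
 [-0.  -0. ]
 [ 0.  -0.9]
 [ 0.2  1.5]]
```

View pics/ov1.png

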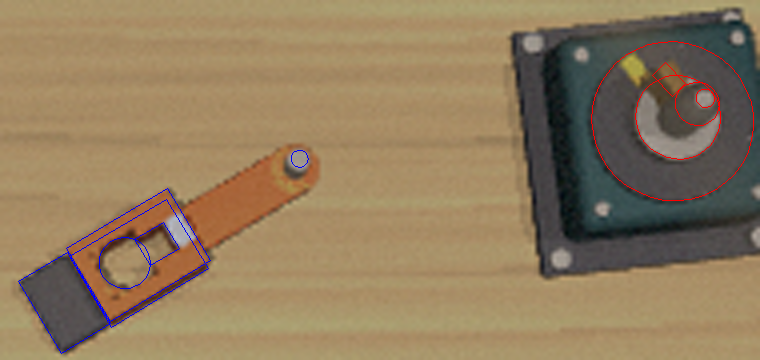

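View pics/ov2.png

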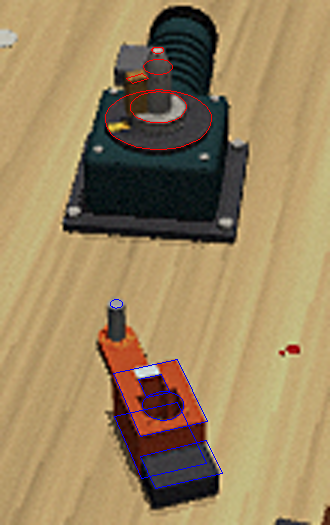

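Both fits overlay well. On the way I'll take a wrist look at the shaft, then one at the crank.

{"api": "servo_tool", "payload": {"steps": [0.087,0.046,-0.016,0,-0.11,0.087,0.093,-0.032,0,-0.23,0.087,0.14,-0.049,0,-0.34,0.087,0.186,-0.065,0,-0.46,0.087,0.233,-0.081,0,-0.57,0.087,0.28,-0.097,0,-0.68,0.087,0.326,-0.113,0,-0.8,0.087,0.373,-0.13,0,-0.91,0.087,0.42,-0.146,0,-1.03,0.087,0.466,-0.162,0,-1.14,0.087,0.466,-0.162,0,-1.14,0.087,0.466,-0.162,0,-1.14], "force": 30}}

```text
time: 1.65
position: [0.5664, -0.3322, 0.4042]
tool_rot: [0.767, 0.641, -0.0, -0.001]
ft_force: [-0.3, -0.0, 0.2]
grip_width: 0.0869
```

```bash
cat >> h.py <<'E'
def pose():
    o=get_obs();from scipy.spatial.transform import Rotation as R
    M=R.from_quat(o["tool_rot"]).as_matrix();return o,o["position"],M,np.arctan2(M[1,0],M[0,0])
def delta(tp,tyaw):
    o,p,M,y=pose();d=M.T@(np.array(tp)-p);a=-((tyaw-y+np.pi)%(2*np.pi)-np.pi)
    print("t",o["time"],"pos",p.round(4),"yaw",round(y,4),"F",o["ft_force"].round(1),"M",o["moment"].round(2),"w",round(o["grip_width"],4),"j6",o["q"][5].round(3),"-> shift",d.round(4),"turn",round(a,4))
E
python3 - <<'E'
from h import *
from fit0 import sh,cr
c=camera("wrist");pickle.dump(c,open("w1.pkl","wb"))
overlay(c,[(shaft,sh,(0,0,255))],"pics/w1.png",0,0,560,420,1,True)
cv2.imwrite("pics/w1raw.png",c["pixels"])
print(proj(c,place([[0,0,144]],*sh),True))
delta([.558,-.006,.404],2.109)
E
```

```text
crank [ 0.50719448  0.07958978 -1.03281072]
[[ 0.5 -0.9]
 [-0.4 -1. ]
 [-1.   0.2]
 [-0.9 -0.5]
 [ 0.1  1.4]
 [-0.  -0.1]
 [ 0.5 -0.4]
 [ 0.6 -1.2]]
shaft [ 0.58458334 -0.23413402  0.75630935]
[[-0.  -0.1]
 [ 0.1 -0.1]
 [-0.  -0. ]
 [ 0.  -0.9]
 [ 0.2  1.5]]
[[277.01006185  89.06621156]]
t 1.7 pos [ 0.5659 -0.3327  0.4044] yaw 1.3907 F [ 0.4 -0.2  1.7] M [-0.05 -0.05  0.  ] w 0.0868 j6 -0.521 -> shift [ 0.32   -0.0663  0.0005] turn -0.7183
```

View pics/w1.png

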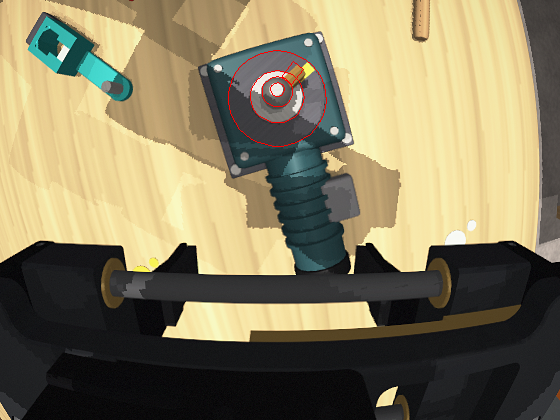

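The wrist picture agrees with the fit: shaft tip at (277,89), key toward the upper right. I'll enlarge it for yaw while moving on to the crank look.

Run:
```python
from h import *
c=pickle.load(open("w1.pkl","rb"))
a=overlay(c,[],"pics/_c.png",225,40,110,110,5,True)
b=overlay(c,[(shaft,(.5846,-.2341,.756),(0,0,255))],"pics/_c.png",225,40,110,110,5,True)
cv2.imwrite("pics/w1z.png",cv2.resize(np.hstack([a,b]),(800,400)))
```

```text
(no output)
```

View pics/w1z.png

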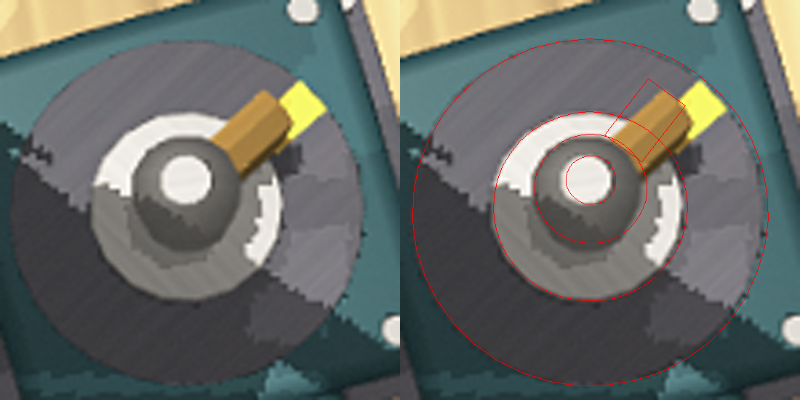

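{"api": "servo_tool", "payload": {"steps": [0.087,0.045,-0.01,0,-0.1,0.087,0.09,-0.02,0,-0.2,0.087,0.136,-0.03,0,-0.3,0.087,0.182,-0.04,0,-0.41,0.087,0.228,-0.048,0,-0.51,0.087,0.274,-0.057,0,-0.61,0.087,0.32,-0.066,0,-0.72,0.087,0.32,-0.066,0,-0.72,0.087,0.32,-0.066,0,-0.72]}}

```text
time: 2.82
position: [0.5586, -0.0069, 0.405]
tool_rot: [0.493, 0.87, -0.0, 0.0]
ft_force: [0.0, 0.0, -0.4]
grip_width: 0.0873
```

Run:
```python
from h import *
from fit0 import cr
c=camera("wrist");pickle.dump(c,open("w2.pkl","wb"))
a=overlay(c,[],"pics/_c.png",180,10,200,200,2,True)
b=overlay(c,[(crank,cr,(255,0,0))],"pics/_c.png",180,10,200,200,2,True)
cv2.imwrite("pics/w2.png",np.hstack([a,b]));delta([.507,.08,.404],2.109)
```

```text
crank [ 0.50719448  0.07958978 -1.03281072]
[[ 0.5 -0.9]
 [-0.4 -1. ]
 [-1.   0.2]
 [-0.9 -0.5]
 [ 0.1  1.4]
 [-0.  -0.1]
 [ 0.5 -0.4]
 [ 0.6 -1.2]]
shaft [ 0.58458334 -0.23413402  0.75630935]
[[-0.  -0.1]
 [ 0.1 -0.1]
 [-0.  -0. ]
 [ 0.  -0.9]
 [ 0.2  1.5]]
t 2.875 pos [ 0.5587 -0.0072  0.4049] yaw 2.1092 F [-0.1 -0.5  0.8] M [-0.03 -0.12 -0.04] w 0.0871 j6 -0.751 -> shift [0.1014 0.0003 0.0008] turn 0.0002
```

View pics/w2.png

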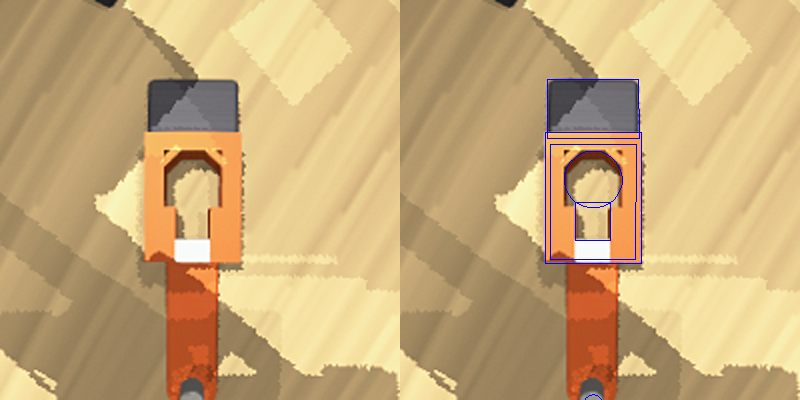

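Run:
```python
from h import *
c=pickle.load(open("w1.pkl","rb"));k=5*400/550
P=lambda l:[[225+(x+.5)/k-.5,40+(y+.5)/k-.5] for x,y in l]
L=[[28,5,123],[28,-5,123],[0,0,144],[0,0,88],[0,0,76]]
px=P([(263,91),(292,123),(186,180),(186.5,206),(186,212)])
s,e=fit([(c,True,L,px)],[.5846,-.2341,.7]);print(s,e.round(2))
key=[np.array([[12,0,128],[28,0,128],[28,5,123],[12,5,123]]),np.array([[28,0,128],[28,-5,123],[12,-5,123]]),np.array([[28,0,76],[46,0,76]])]
a=overlay(c,[(shaft[:4]+key,s,(0,0,255))],"pics/w1f.png",225,40,110,110,5,True)
w=pickle.load(open("w2.pkl","rb"))
print(proj(w,place([[-25,25,44],[-25,-25,44],[44,25,44],[44,-25,44],[-59,25,24],[-59,-25,24]],.5072,.0796,-1.0328),True))
```

```text
[ 0.58357559 -0.23420702  0.58929703] [[-0.23 -0.08]
 [ 0.55 -0.05]
 [-0.12  0.26]
 [-0.15  0.14]
 [ 0.01 -0.33]]
[[300.41505877  75.95847729]
 [252.012421    75.88909809]
 [300.08555893 141.14835235]
 [252.18663985 141.08740494]
 [299.00829918  49.29474005]
 [253.43647541  49.22761873]]
```

View pics/w1f.png

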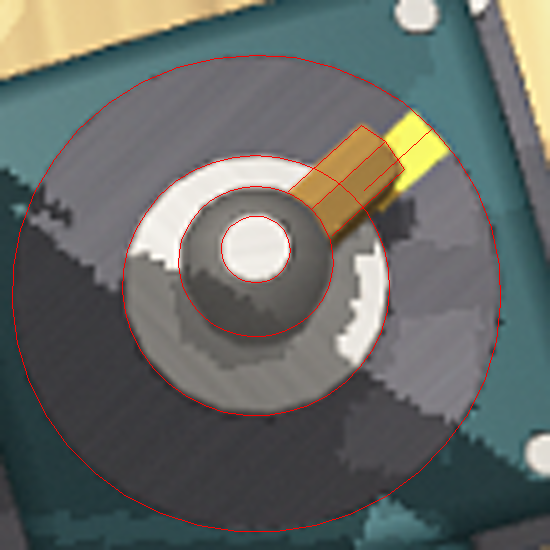

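Refined poses:

| Part | Position (x, y) | Yaw (rad) |
|---|---|---|
| Shaft | (0.5838, -0.2342) | 0.59 (key) |
| Crank | (0.507, 0.0796) | -1.033 |

Next I'll move over the hub, descend and grip.

{"api": "servo_tool", "payload": {"steps": [0.087,0.05,0,0.0,0,0.087,0.101,0,0.04,0,0.087,0.101,0,0.09,0,0.087,0.101,0,0.14,0,0.087,0.101,0,0.18,0,0.087,0.101,0,0.2,0,0.087,0.101,0,0.215,0,0.087,0.101,0,0.215,0,0.04,0.101,0,0.215,0,0.04,0.101,0,0.215,0,0.04,0.101,0,0.215,0,0.04,0.101,0,0.215,0], "force": 45}}

```text
time: 4.38
position: [0.5068, 0.0811, 0.1902]
tool_rot: [0.492, 0.87, 0.0, 0.0]
ft_force: [-0.2, 0.4, -0.1]
grip_width: 0.055
```

{"api": "servo_tool", "payload": {"steps": [0.04,0,0,0,0,0.04,0,0,0,0,0.04,0,0,0,0]}}

```text
time: 4.75
position: [0.5067, 0.081, 0.1901]
tool_rot: [0.492, 0.87, 0.0, 0.0]
ft_force: [-0.4, 0.1, 4.7]
grip_width: 0.05
```

Run:
```python
from h import *
delta([.507,.0796,.19],2.109)
```

```text
t 4.75 pos [0.5067 0.081  0.1901] yaw 2.1119 F [-0.4  0.1  4.7] M [-0.02  0.09 -0.02] w 0.05 j6 -0.601 -> shift [-0.0014 -0.0004  0.0001] turn 0.0029
```

The hub is gripped (50 mm opening). Lifting.

{"api": "servo_tool", "payload": {"steps": [0.04,0,0,-0.02,0,0.04,0,0,-0.06,0,0.04,0,0,-0.11,0,0.04,0,0,-0.15,0,0.04,0,0,-0.18,0,0.04,0,0,-0.19,0,0.04,0,0,-0.19,0,0.04,0,0,-0.19,0]}}

```text
time: 5.75
position: [0.5061, 0.081, 0.3779]
tool_rot: [0.492, 0.87, -0.001, -0.002]
ft_force: [0.4, 0.1, -5.1]
grip_width: 0.0499
```

Run:
```python
from h import *
for n in["wrist","side","top"]:
    c=camera(n);cv2.imwrite(f"pics/l_{n}.png",c["pixels"]);pickle.dump(c,open(f"l_{n}.pkl","wb"))
delta([.5838,-.2342,.38],.589+np.pi)
```

```text
t 5.9 pos [0.5064 0.0809 0.3784] yaw 2.1118 F [-0.3 -0.  -5.1] M [ 0.02 -0.11 -0.05] w 0.0502 j6 -0.601 -> shift [-0.31   -0.096  -0.0019] turn -1.6188
```

View pics/l_wrist.png

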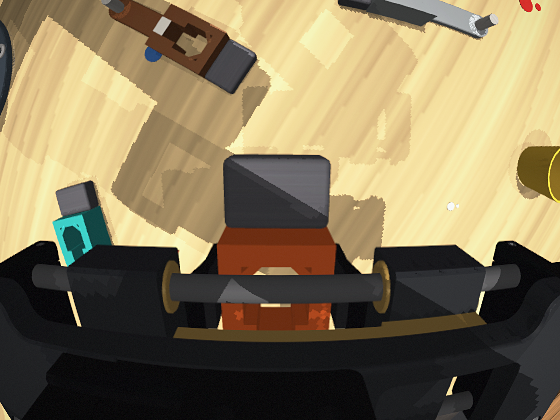

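View pics/l_side.png

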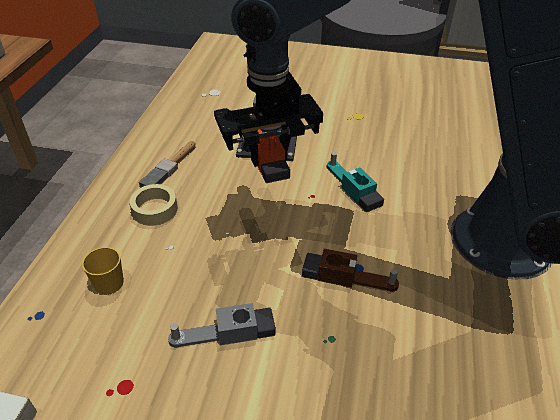

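The wrist view shows the counterweight (225–329, row 156) and the hub edge (row 228). I'll fit the held pose from these.

Run:
```python
from h import *
c=pickle.load(open("l_wrist.pkl","rb"));o,p,M,y=pose()
cv2.imwrite("pics/lz.png",cv2.resize(c["pixels"][140:350,190:370],None,fx=4,fy=4,interpolation=cv2.INTER_CUBIC)[:600])
L=[[-25,25,44],[-25,-25,44],[-59,25,24],[-59,-25,24]]
px=[(336,228),(218,228),(331,156),(224,156)]
s,e=fit([(c,True,L,px)],[.507,.08,-1.033,.188]);print(s,e.round(2))
print("tool-frame hub offset",(M.T@(np.array([s[0],s[1],s[3]])-p)).round(4),"yaw rel",s[2]+np.pi-y)
overlay(c,[(crank,(p[0]+.0007,p[1]-.0013,-1.0327,.188),(255,255,0))],"pics/lo.png",190,140,180,200,3,True)
```

```text
[ 0.5042556   0.08369365 -1.03427477  0.18135112] [[-1.43  2.36]
 [ 1.65  1.77]
 [-0.66 -7.43]
 [ 0.59 -8.  ]]
tool-frame hub offset [3.20e-03 1.00e-04 1.97e-01] yaw rel -0.004462959934754096
```

View pics/lo.png

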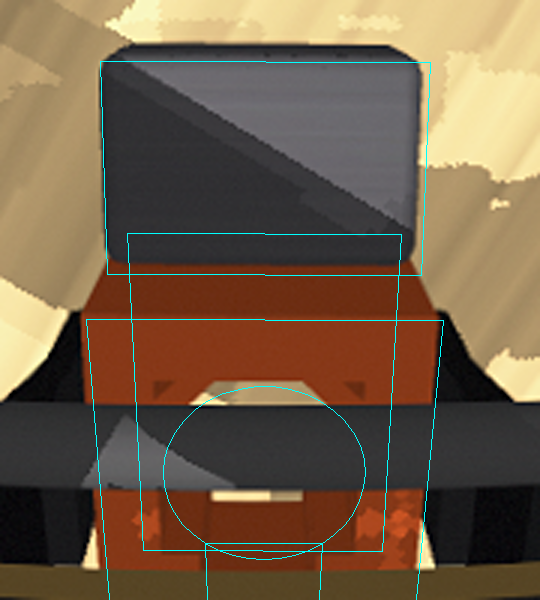

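Run:
```python
from h import *
c=pickle.load(open("l_wrist.pkl","rb"));o,p,M,y=pose()
L=[[-25,25,44],[-25,-25,44],[-25,25,24],[-25,-25,24]]
k=lambda l:[[190+(x+.5)/3-.5,140+(y+.5)/3-.5] for x,y in l]
s,e=fit([(c,True,L,k([(437,318),(82,318),(413,263),(108,263)]))],[.507,.08,-1.033,.188]);print(s,e.round(2))
print("tool-frame hub offset",(M.T@(np.array([s[0],s[1],s[3]])-p)).round(4),"yaw rel",s[2]+np.pi-y)
```

```text
[ 0.50647616  0.07952413 -1.02874272  0.18636402] [[-0.27 -1.41]
 [ 0.42 -1.42]
 [ 0.75  2.42]
 [-1.12  2.42]]
tool-frame hub offset [-0.0015 -0.0002  0.192 ] yaw rel 0.001069084892598049
```

{"api": "servo_tool", "payload": {"steps": [0.04,-0.015,-0.005,0,-0.08,0.04,-0.045,-0.014,0,-0.23,0.04,-0.08,-0.025,0,-0.4,0.04,-0.115,-0.036,0,-0.57,0.04,-0.15,-0.047,0,-0.74,0.04,-0.185,-0.058,0,-0.91,0.04,-0.22,-0.069,0,-1.08,0.04,-0.255,-0.08,0,-1.25,0.04,-0.285,-0.09,0,-1.42,0.04,-0.303,-0.095,0,-1.56,0.04,-0.31,-0.0975,0,-1.619,0.04,-0.31,-0.0975,0,-1.619]}}

```text
time: 7.4
position: [0.5827, -0.2357, 0.3785]
tool_rot: [-0.289, 0.957, 0.001, -0.001]
ft_force: [0.3, -0.2, -6.2]
grip_width: 0.0495
```

{"api": "servo_tool", "payload": {"steps": [0.04,0,0,0,0,0.04,0,0,0,0,0.04,0,0,0,0]}}

```text
time: 7.78
position: [0.5828, -0.2345, 0.3798]
tool_rot: [-0.291, 0.957, 0.0, -0.0]
ft_force: [-0.0, 0.7, -4.7]
grip_width: 0.0497
```

Run:
```python
from h import *
delta([.5826,-.2350,.34],.589+np.pi)
for n in["wrist","side","top"]:
    c=camera(n);cv2.imwrite(f"pics/a_{n}.png",c["pixels"]);pickle.dump(c,open(f"a_{n}.pkl","wb"))
delta([.5826,-.2350,.34],.589+np.pi)
a=overlay(pickle.load(open("a_side.pkl","rb")),[],"pics/_",) if 0 else None
s=pickle.load(open("a_side.pkl","rb"))["pixels"];w=pickle.load(open("a_wrist.pkl","rb"))["pixels"]
A=cv2.resize(s[30:190,190:370],None,fx=3,fy=3,interpolation=cv2.INTER_CUBIC);cv2.imwrite("pics/a_sz.png",A)
```

```text
t 7.775 pos [ 0.5828 -0.2345  0.3798] yaw -2.552 F [-0.   0.7 -4.7] M [ 0.15 -0.08 -0.01] w 0.0497 j6 -2.721 -> shift [ 0.0004 -0.0003  0.0398] turn 0.0006
t 7.925 pos [ 0.5828 -0.2347  0.3799] yaw -2.5521 F [ 0.6 -0.3 -5.5] M [ 0.13 -0.11 -0.03] w 0.0497 j6 -2.721 -> shift [ 0.0003 -0.0001  0.0399] turn 0.0004
```

View pics/a_sz.png

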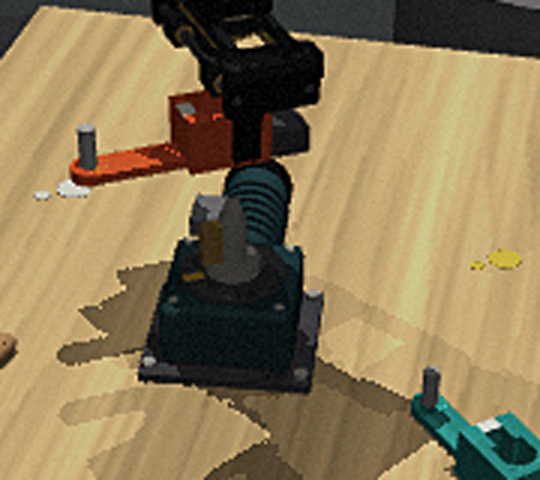

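View pics/a_wrist.png

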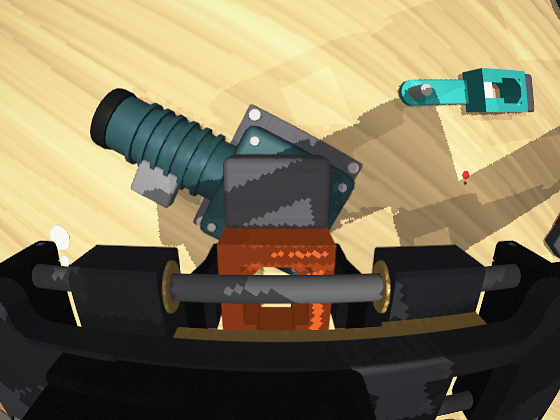

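The hub is aligned over the shaft. I'll descend in stages, watching the force.

{"api": "servo_tool", "payload": {"steps": [0.04,0,0,0.015,0,0.04,0,0,0.03,0,0.04,0,0,0.04,0,0.04,0,0,0.047,0,0.04,0,0,0.053,0,0.04,0,0,0.058,0,0.04,0,0,0.062,0,0.04,0,0,0.066,0,0.04,0,0,0.07,0,0.04,0,0,0.07,0]}}

```text
time: 9.18
position: [0.5826, -0.2349, 0.3094]
tool_rot: [-0.29, 0.957, 0.0, -0.0]
ft_force: [0.8, 0.2, -5.8]
grip_width: 0.0498
```

Run:
```python
from h import *
delta([.5826,-.2350,.278],.589+np.pi)
s=camera("side")["pixels"];cv2.imwrite("pics/b_sz.png",cv2.resize(s[60:190,190:370],None,fx=4,fy=4,interpolation=cv2.INTER_CUBIC))
```

```text
t 9.175 pos [ 0.5826 -0.2349  0.3094] yaw -2.5524 F [ 0.8  0.2 -5.8] M [ 0.17 -0.06 -0.02] w 0.0498 j6 -2.721 -> shift [ 0.0001 -0.0001  0.0314] turn 0.0002
```

View pics/b_sz.png

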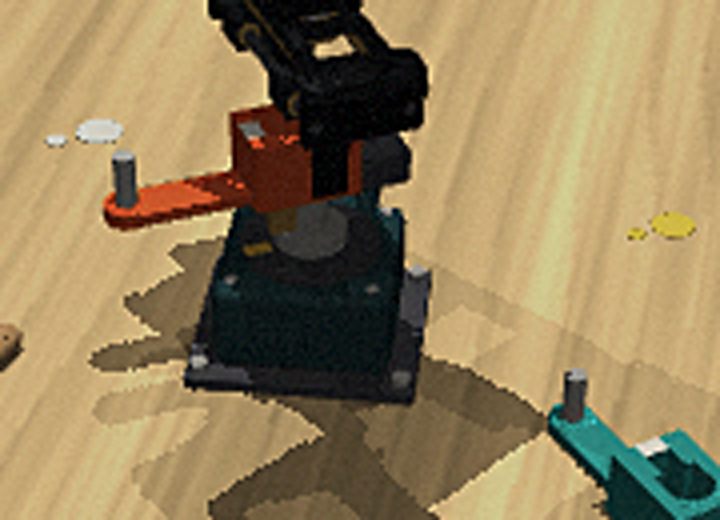

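There's no contact force and the shaft and key are entering the hub. Continuing.

{"api": "servo_tool", "payload": {"steps": [0.04,0,0,0.006,0,0.04,0,0,0.012,0,0.04,0,0,0.018,0,0.04,0,0,0.022,0,0.04,0,0,0.025,0,0.04,0,0,0.028,0,0.04,0,0,0.03,0,0.04,0,0,0.031,0,0.04,0,0,0.031,0]}}

```text
time: 10.35
position: [0.5828, -0.235, 0.2788]
tool_rot: [-0.29, 0.957, -0.0, 0.0]
ft_force: [-0.7, 0.3, -4.7]
grip_width: 0.0498
```

Run:
```python
from h import *
delta([.5826,-.2350,.278],.589+np.pi)
s=camera("side")["pixels"];cv2.imwrite("pics/c_sz.png",cv2.resize(s[60:190,190:370],None,fx=4,fy=4,interpolation=cv2.INTER_CUBIC))
```

```text
t 10.35 pos [ 0.5828 -0.235   0.2788] yaw -2.5524 F [-0.7  0.3 -4.7] M [ 0.11 -0.1  -0.03] w 0.0498 j6 -2.721 -> shift [0.0002 0.0001 0.0008] turn 0.0002
```

View pics/c_sz.png

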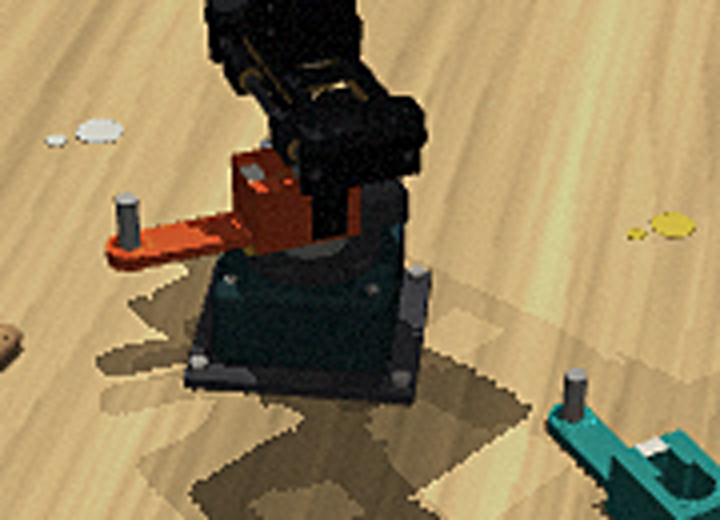

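{"api": "servo_tool", "payload": {"steps": [0.04,0,0,0.0005,0,0.04,0,0,0.001,0,0.04,0,0,0.0015,0,0.04,0,0,0.0015,0]}}

```text
time: 10.9
position: [0.5828, -0.235, 0.2781]
tool_rot: [-0.29, 0.957, -0.0, 0.0]
ft_force: [-2.6, 1.0, 2.6]
grip_width: 0.05
```

The force went from −4.7 to +2.6 N at the expected height, so the hub is on the shoulder. Opening and retreating straight up.

{"api": "servo_tool", "payload": {"steps": [0.087,0,0,0,0,0.087,0,0,0,0,0.087,0,0,0,0,0.087,0,0,0,0,0.087,0,0,0,0,0.087,0,0,0,0,0.087,0,0,-0.01,0,0.087,0,0,-0.03,0,0.087,0,0,-0.06,0,0.087,0,0,-0.1,0,0.087,0,0,-0.14,0,0.087,0,0,-0.14,0]}}

```text
time: 12.4
position: [0.5836, -0.2354, 0.4222]
tool_rot: [-0.29, 0.957, -0.004, 0.003]
ft_force: [-0.3, 0.3, 0.3]
grip_width: 0.0865
```

{"api": "servo_tool", "payload": {"steps": [0.087,-0.05,0,0,0,0.087,-0.1,0,0,0,0.087,-0.11,0,0,0,0.087,-0.11,0,0,0,0.087,-0.11,0,0,0]}}

```text
time: 13.02
position: [0.6733, -0.1746, 0.4168]
tool_rot: [-0.29, 0.957, 0.0, -0.001]
ft_force: [-0.4, -0.2, -0.6]
grip_width: 0.0868
```

Run:
```python
from h import *
hub=(.5838,-.2342,.589,.088)
I={}
for n,(x,y,w,h,k) in {"wrist":(100,0,350,240,2),"side":(190,60,130,130,4),"top":(340,90,170,110,3)}.items():
    c=camera(n);pickle.dump(c,open(f"f_{n}.pkl","wb"))
    overlay(c,[(crank[:5],hub,(255,255,0))],f"pics/f_{n}.png",x,y,w,h,k,n=="wrist")
delta([.5826,-.2350,.278],.589+np.pi)
```

```text
t 13.175 pos [ 0.6734 -0.1748  0.4173] yaw -2.5539 F [ 0.1 -0.4 -0.2] M [ 0.1  -0.16 -0.07] w 0.087 j6 -2.573 -> shift [0.1089 0.0002 0.1394] turn -0.0013
```

View pics/f_wrist.png

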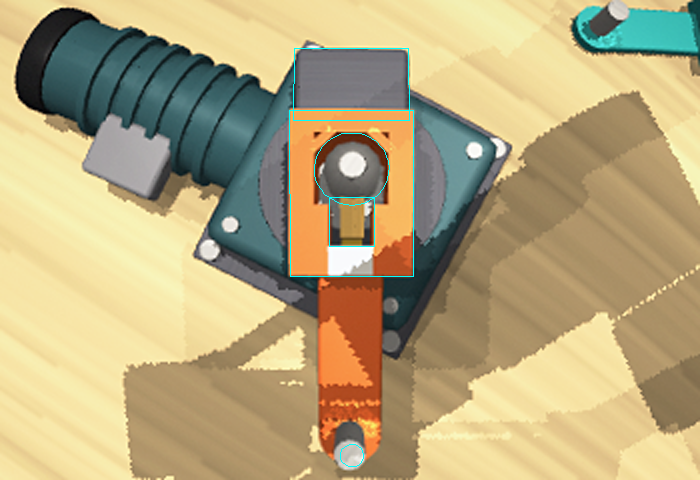

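View pics/f_side.png

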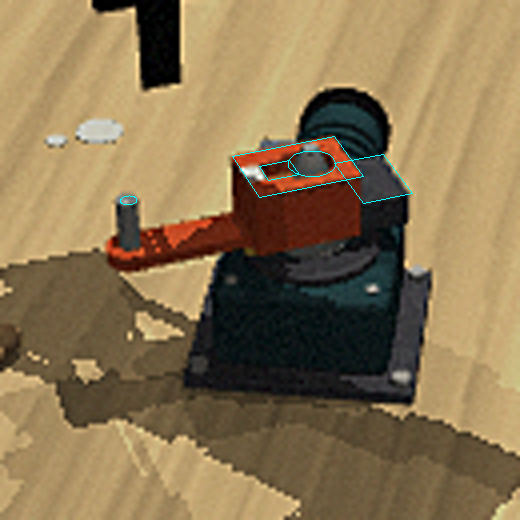

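View pics/f_top.png

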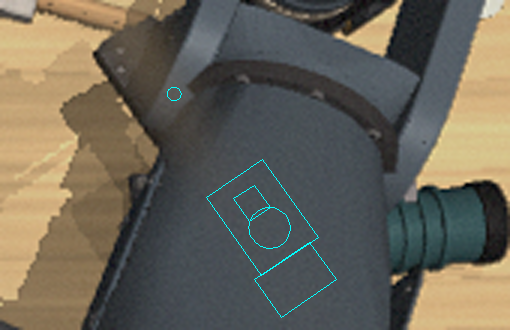

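The wrist and side views match the home overlay: the keyway is over the key (wrist crop 352,222), the hub is level at home height, and the gripper is clear. The arm hides the part in the top view. Handing in.

Run:
```python
from h import *
print(hand_in())
```

```text
the job is handed in; nothing more can be done
None
```

The orange crank arm is on the gearmotor shaft with its keyway over the brass key and its hub down on the shoulder. I let go, backed the gripper well clear, and handed the job in at about 13 s of the 43 s allowed.

**How it went:** I gripped the hub across its flat sides, lifted it and turned it about 93° so the keyway matched the key. The descent was free of resistance until contact, when the vertical force went from −4.7 to +2.6 N at the expected home height.

**Last checks:** The wrist and side pictures after release match an outline drawn at the fully seated position. The key shows inside the keyway, the shaft tip shows inside the bore, and the arm lies along the key. The wrist force was close to zero.

**Not confirmed:** The robot arm hid the part in the final top view, so that picture confirmed nothing. I did not take a last picture of the grey crank arm, but the robot never went near it.

**Disagreement along the way:** My first estimate of the key's direction, from the fixed cameras, was about 10° off. I corrected it from a close wrist-camera view before moving the part.

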